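# Hold open the guard gate of a polishing head

### The job

A colleague wants to change the polishing wheel: first squeeze the catch on the fixed latch post fully home and let go of it (it stays in), then squeeze the catch on top of the gate, which is its handle, and with it still squeezed swing the gate out past its half-open detent until it is wide open, about 75 degrees or more. Finish while holding it there by the squeezed handle, steady, because a spring would close it; leave the other things on the bench where they are.

Things in the scene. Friction and masses are not known exactly. Their poses are not given: they have to be found in the camera images.
- catch_grip (a point): squeeze catch on the guard's fixed latch post: two upright steel pads, 22 mm wide (x), 8 thick (y), free from z -32 to +23 mm of this point. Outer faces: fixed pad y -12 mm; sliding pad y +23 at rest, +12 squeezed home. Point: middle of the faces when squeezed, 192 mm above bench; it does not move. z up, y along the shut gate towards its hinge, x into the guard, away from the robot
- catch (a joint): travel of the post catch's sliding pad, m: 0 at rest, its tongue in front of the gate's end; 0.011 fully home; from 0.008 the tongue is clear. It takes about 5 N and stays where it is left
- gate_grip (a point): squeeze catch on top of the gate (its handle), 121 mm from catch_grip when shut: two upright steel pads, 22 mm wide (x), 8 thick (y), free from z -30 to +23 mm of this point. Outer faces: fixed pad y +11.5 mm; sliding pad y -22.5 at rest, -11.5 squeezed. Point: middle when squeezed, 192 mm up, 149.5 mm from the hinge; moves with the gate. z up, y along the gate to the hinge, x square to it
- bolt (a joint): travel of the handle's sliding pad, m: 0 at rest, its bolt behind the keeper on the latch post; 0.011 fully home; from 0.0085 the bolt is clear. Spring: 3.6 N at rest, 6.9 N home; it springs back when let go
- gate_hinge (a point): a point on the gate's upright hinge axis, at the height of gate_grip; axes as gate_grip
- gate (a joint): gate angle, rad: 0 shut, grows as it swings out towards the robot, clockwise from above, to 1.65. Gate 220 mm long, 12 thick, 26 to 150 mm above bench, 2 mm play when latched. A spring closes it: 0.25 N m shut, 0.64 at 1.3 rad. A sprung ball adds about 0.5 N m at 0.47 to 0.58 rad and helps it on to 0.72; let go when wide, it swings back
- felt_wheel: spare grey felt wheel, 68 mm across, 18 mm thick, lying inside the guard; leave alone
- tin: closed steel tin, 68 mm across, 50 mm tall, standing beside the latch post; leave alone
- spanner: spanner 170 mm long lying flat; leave alone
- wire_brush: hand brush 190 mm long lying flat; leave alone
- spray: white bottle 60 mm across, 160 mm tall; leave alone
- parts_bin: open blue bin 120 x 160 x 60 mm; leave alone
- notebook: yellow notebook 210 x 150 x 12 mm lying flat; leave alone

How it is judged:
By the outcome, as a careful person would: the job done as asked, in the order asked, and still so for the second after the job is handed in, while the arm keeps its last pose, push and grip.
It also fails if it takes over 48 s, if anything falls off the work surface, if the arm or the gripper's body presses on something with over 40 N, if the wrist force passes 120 N, or if a joint passes its speed limit or range.

### The arm

A 6-joint arm with a two-finger parallel gripper is mounted at the origin on the work surface. World frame = base frame: x ahead of the robot, y to its left, z up, the work surface at z = 0. Lengths are in mm, angles in rad, forces in N, time in s.
With the tool pointing down it reaches from about 275 to 850 mm from the base axis. Payload 19 kg.
Tool frame: the origin (TCP) lies between the finger pads; the fingertips stand nose_length ahead of it and the grasp point (between the pads) lies 3 mm ahead of it (nose_length is the distance from the TCP to the fingertips, in mm); y points along the fingers, z is the direction in which the jaws open and shut, and the axes are right-handed (so a half turn about y gives the same grasp; the last joint's range is limited). The gripper opens to 85 mm and grips with 20 to 120 N. Pads are 22 mm wide; open, the fingers measure 114 mm over their backs; the gripper's body (76 mm by 85 mm) begins 54 mm behind the grasp point. The pads swing forward as they close: fully open they stand 13 mm farther back than shut.
Start: joints at [-0.134, 0.15, 1.437, -0, 1.554, -0.134], TCP at [574.972, -0.016, 253.267] pointing down, gripper open.
Joint ranges: [-2.8, 2.8], [-0.68, 2.1], [0.12, 2.68], [-1.39, 4.53], [0.16, 2.79], [-2.81, 2.81]. Speed limits (rad/s): [1.89, 1.89, 2.22, 3.01, 3.01, 3.01].

### API

Orientations are given as a unit quaternion [x, y, z, w].
In Python, from bench import * gives the robot as it stands.
- The arm moves only by the shell command python3 -m pendant 'ROWS' [OPENING]. ROWS is JSON, one flat list of numbers, 4 for each row, row after row: the shift along the tool's x, y, z in m, then the turn about the tool's y in rad. In form: [tx, ty, tz, turn, tx, ty, tz, turn, ...]. A call has exactly 10 rows; each row shifts and turns the commanded pose from where the row before left it, along the tool's axes as they then stand; what a row does not reach is not made up. A row lasts 1/12 s, in which the tool goes at most 41.7 mm and 7.16 degrees, less where a joint would pass 70% of its speed; a pose out of reach is approached as far as the arm can. A call with a gripper value outside its range is refused whole. OPENING is the finger opening in m, from 0 to 0.0854, set as the call begins (- or left out, the last holds). The fingers move at their own pace and stop on an object; the grip force is fixed at half the most. Time passes only in rows, so rows that do not move let the fingers close, or fill a call up. It gives the time, the measured TCP pose, the force and the opening at its end, in the units of the state.
- observe(): the state, without advancing time (a new reading comes with each control period).
- camera(name): name is "scene" or "side" or "wrist"; returns a dict with "pixels" (400x640x3 uint8, red, green, blue), "range_z" (400x640 float32, mm along the optical axis (not along the pixel's ray), 0 where there is no reading), "fx", "fy", "cx", "cy" (pixels), "k1" (the pictures are not rectified: a ray, as slopes to the right and down, at radius r is drawn at 1 + k1 r^2 times it, then the intrinsics apply), "camera_from_world" (4x4, takes a point from world to camera coordinates). Camera axes: x right, y down, z forward; pixel columns grow to the right and rows downward; lengths in mm; the calibration is good to about 2 mm. A picture is of the moment at which its call begins.
- hand_in(): hands the job in, once; it reports no verdict.
The state is a dict: "time": time; "qpos": joint angles; "joint_vel": joint speeds; "joint_torque": joint torques, N m; "tcp_pos": TCP position; "ee_rot": TCP orientation; "ft_force": force on the tool from outside, world axes, zero at the start; "torque": the same for the moment, N m; "gripper_width": finger opening in mm.
Only numpy, scipy, OpenCV 4.12 (cv2) and the standard library are available. Lean on these libraries where they do the work, as an engineer would, in place of code of your own. Each camera call takes 0.05 s, during which the arm holds its last target. There are 200 camera calls.

## Working session

There is one attempt and no reset: what is moved stays moved. The work goes in short steps, Python scripts to look and compute and a shell command to move; the robot and the scene stay as the last step left them, time stands still between calls to the robot, and variables do not carry over. Pictures are saved under pics/ and viewed, about 8 in all and at most 12, crops included, and the job is handed in when it is done.

```bash
ls; mkdir -p pics; python3 - <<'E'
from bench import *
import cv2,numpy as np
s=observe();print(s)
for n in("scene","side"):
    c=camera(n);np.savez(f"{n}0.npz",**c);cv2.imwrite(f"pics/{n}0.png",c["pixels"][:,:,::-1])
    print(n,c["fx"],c["fy"],c["cx"],c["cy"],c["k1"],np.round(c["camera_from_world"],3).tolist())
E
```

```text
pics
{'time': 0.0, 'qpos': array([-1.34001064e-01,  1.50988382e-01,  1.43801637e+00, -3.49212008e-05,
        1.55381358e+00, -1.34002404e-01]), 'joint_vel': array([ 1.47445955e-04, -1.51404284e-04,  1.00418296e-03,  1.39217003e-03,
        7.34743998e-05,  7.19898058e-04]), 'joint_torque': array([ 9.08163997e-05, -7.13061190e+01, -5.70858908e+01, -1.86872212e-04,
        9.14935896e-03,  2.21375326e-04]), 'tcp_pos': array([ 5.74778995e+02, -1.20529252e-03,  2.52681389e+02]), 'ee_rot': array([-0.50027295,  0.50033654, -0.49966229,  0.49972784]), 'ft_force': array([-0.03693252, -0.59746056,  0.68361135]), 'torque': array([ 0.03458129, -0.05365814,  0.06376044]), 'gripper_width': 85.35003300769276}
scene 399.29424328765407 399.29424328765407 320.13373876584865 198.28914874005358 -0.03266378669548648 [[-0.415, 0.91, -0.007, 217.462], [0.741, 0.334, -0.583, -337.874], [-0.528, -0.247, -0.812, 1596.289], [0.0, 0.0, 0.0, 1.0]]
side 418.4796639598114 418.4796639598114 320.448221391972 194.68556684702733 -0.08107313646679618 [[0.848, -0.53, -0.01, -442.124], [-0.395, -0.619, -0.679, 313.337], [0.353, 0.579, -0.734, 1428.896], [0.0, 0.0, 0.0, 1.0]]
```

View pics/scene0.png

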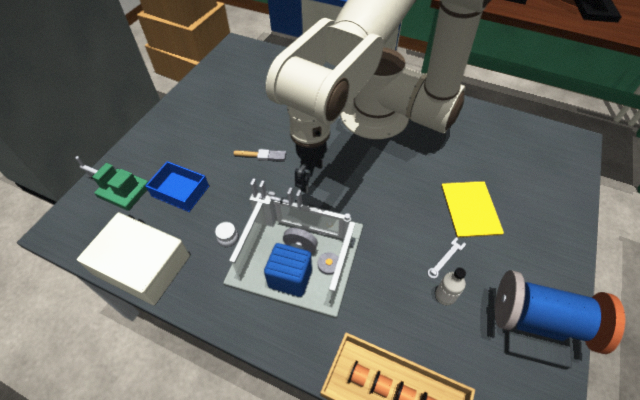

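View pics/side0.png

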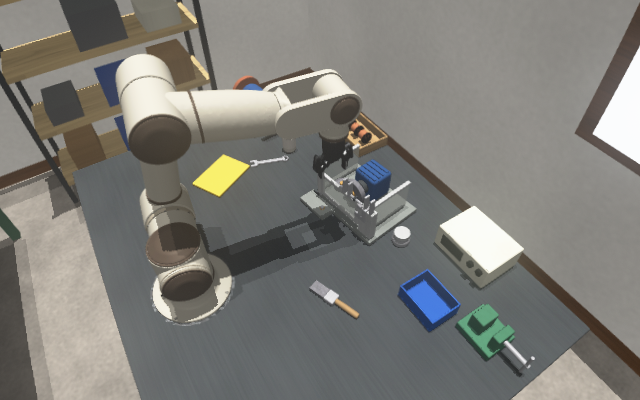

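The scene view shows the guard, with the gate from about (255,200) to (350,217). The latch-post pads are near (253-262,185-195), the handle pads near (275-300,195), and the tin at (225,233). I'll enlarge both views.

```bash
python3 - <<'E'
import cv2,numpy as np
a=cv2.imread("pics/scene0.png")[165:245,240:365];b=cv2.imread("pics/side0.png")[135:245,300:420]
a=cv2.resize(a,None,fx=6,fy=6,interpolation=cv2.INTER_CUBIC)
b=cv2.resize(b,None,fx=5,fy=5,interpolation=cv2.INTER_CUBIC)
cv2.imwrite("pics/sceneC.png",a);cv2.imwrite("pics/sideC.png",b)
E
```

```text
(no output)
```

View pics/sceneC.png

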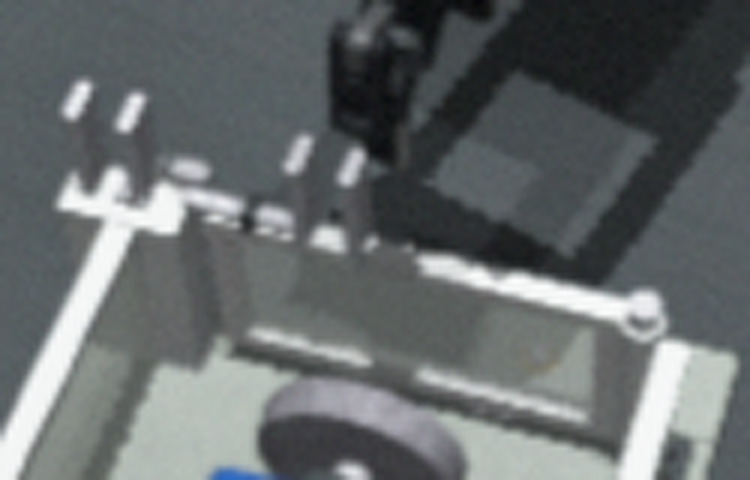

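View pics/sideC.png

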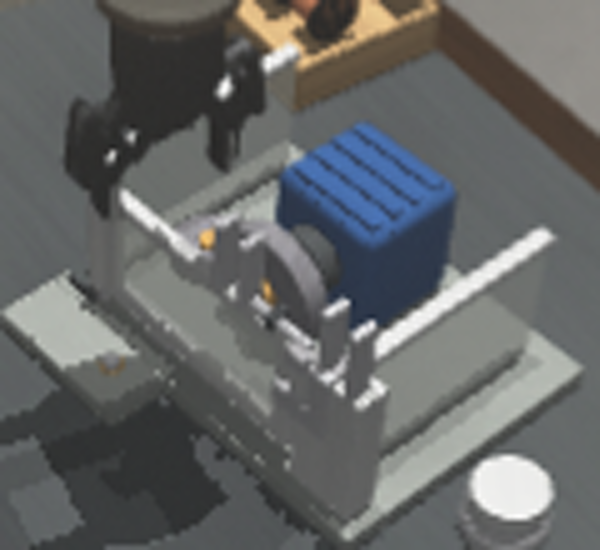

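```bash
cat > h.py <<'E'
import numpy as np,cv2
def ray(c,u,v):
    K=np.array([[c["fx"],0,c["cx"]],[0,c["fy"],c["cy"]],[0,0,1]],float)
    p=cv2.undistortPoints(np.array([[[u,v]]],float),K,np.array([float(c["k1"]),0,0,0])).ravel()
    T=np.array(c["camera_from_world"]);R=T[:3,:3];return -R.T@T[:3,3],R.T@np.array([*p,1])
def onz(c,u,v,z):
    o,d=ray(c,u,v);return o+d*(z-o[2])/d[2]
def proj(c,P):
    T=np.array(c["camera_from_world"]);q=T[:3,:3]@P+T[:3,3];x=q[:2]/q[2];x=x*(1+c["k1"]*(x@x))
    return x*c["fx"]+[c["cx"],c["cy"]]
E
python3 - <<'E'
from h import *
a=dict(np.load("scene0.npz"));b=dict(np.load("side0.npz"))
for n,c,u,v in[("post fixed",a,252.8,181.5),("post slide",a,261.7,183.5),("gate slide",a,289.8,190.5),("gate fixed",a,298.7,192.3),
 ("S post fixed",b,372.8,200.4),("S post slide",b,367.2,196.6),("S gate slide",b,350.5,183),("S gate fixed",b,345.5,179.5)]:
    print(n,onz(c,u,v,215).round(1))
print("hinge",onz(a,347.2,217,155).round(1))
E
```

```text
post fixed [ 632.6 -157.7  215. ]
post slide [ 628.5 -131.2  215. ]
gate slide [618.  -47.9 215. ]
gate fixed [613.4 -22.6 215. ]
S post fixed [ 629.5 -161.7  215. ]
S post slide [ 623.9 -137.7  215. ]
S gate slide [613.  -54.6 215. ]
S gate fixed [608.  -31.1 215. ]
hinge [596.3 118.2 155. ]
```

The pad spacings come out at 26-27 mm, as expected, and post to gate is 134 mm against 136.5. The gate line is at about 98.7° yaw, with catch_grip ≈ (630,-152) and gate_grip ≈ (611,-32). I'll go above the post and align.

```bash
python3 -m pendant '[0.0152,-0.002,0.0055,0,0.0152,-0.002,0.0055,0,0.0152,-0.002,0.0055,0,0.0152,-0.002,0.0055,0,0.0152,-0.002,0.0055,0,0.0152,-0.002,0.0055,0,0.0152,-0.002,0.0055,0,0.0152,-0.002,0.0055,0,0.0152,-0.002,0.0055,0,0.0152,-0.002,0.0055,0]'
python3 -m pendant '[0,0,0,-0.0861,0,0,0,-0.0861,0,0,0,-0.0861,0,0,0,-0.0861,0,0,0,-0.0861,0,0,0,-0.0861,0,0,0,-0.0861,0,0,0,-0.0861,0,0,0,-0.0861,0,0,0,-0.0861]'
python3 -m pendant '[0,0,0,-0.0861,0,0,0,-0.0861,0,0,0,-0.0861,0,0,0,-0.0861,0,0,0,-0.0861,0,0,0,-0.0861,0,0,0,-0.0861,0,0,0,-0.0861,0,0,0,-0.0861,0,0,0,-0.0861]'
python3 - <<'E'
from bench import *
import bench,cv2,numpy as np
from h import *
print([n for n in dir(bench) if n[0]!='_'], getattr(bench,'nose_length',None))
c=camera("wrist");np.savez("wrist1.npz",**c);cv2.imwrite("pics/wrist1.png",c["pixels"][:,:,::-1])
s=observe();print(s["time"],s["tcp_pos"],s["ee_rot"],s["qpos"])
yh=np.array([-.151,.989,0]);P=np.array([630,-152,215.])
for d in(-8,19,121-18.5,121+7.5):print(proj(c,P+d*yh).round(1))
print(np.round(c["camera_from_world"],3).tolist())
E
```

```text
time: 0.93
tcp_pos: [630.5, -153.7, 273.4]
ee_rot: [-0.5, 0.5, -0.5, 0.5]
ft_force: [0.1, 0.3, 0.5]
gripper_width: 85.2
time: 1.77
tcp_pos: [630.3, -152.9, 273.3]
ee_rot: [0.664, -0.244, 0.244, -0.664]
ft_force: [-0.1, 0.3, -0.7]
gripper_width: 85.6
time: 2.6
tcp_pos: [630.3, -152.9, 273.3]
ee_rot: [-0.705, -0.055, 0.055, 0.705]
ft_force: [0.4, -0.6, -0.7]
gripper_width: 85.5
['MotionError', 'camera', 'hand_in', 'nose_length', 'observe'] 22.0
2.65 [ 630.24653501 -152.90106907  273.27774358] [-0.70477634 -0.05715602  0.05727971  0.70479964] [-3.56686592e-01  3.00404551e-01  1.21557230e+00 -4.43584140e-05
  1.62578821e+00 -2.08949904e+00]
[305.3 230.8]
[346.2 230.9]
[472.  231.3]
[510.8 231.4]
[[-0.155, 0.988, 0.0, 248.042], [0.938, 0.147, 0.312, -615.093], [0.309, 0.049, -0.95, 211.899], [0.0, 0.0, 0.0, 1.0]]
```

View pics/wrist1.png

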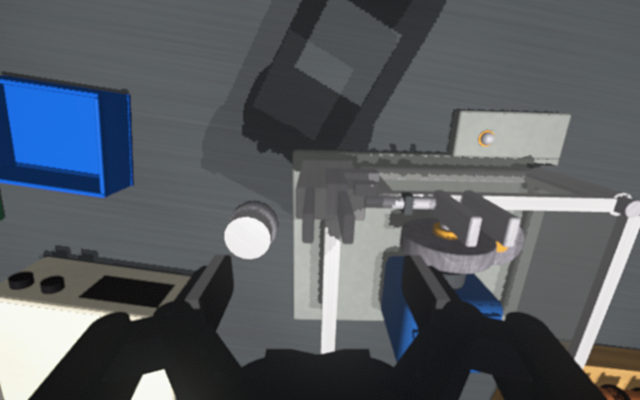

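The wrist view shows the gate pad tops at (474,230) and (511,231) against predictions of (472,231) and (511,231). The post pads are in shadow near (308,237) and (345,237), and the tin is at (250,230). I'll use the range image to locate all four tops.

```bash
python3 - <<'E'
from h import *
c=dict(np.load("wrist1.npz"));Z=c["range_z"]
K=np.array([[c["fx"],0,c["cx"]],[0,c["fy"],c["cy"]],[0,0,1]],float)
v,u=np.mgrid[0:400,0:640]
p=cv2.undistortPoints(np.stack([u,v],-1).reshape(-1,1,2).astype(float),K,np.array([float(c["k1"]),0,0,0])).reshape(400,640,2)
T=c["camera_from_world"];P=np.concatenate([p*Z[...,None],Z[...,None]],-1)
W=(P-T[:3,3])@T[:3,:3]
m=((W[...,2]>208)&(W[...,2]<222)&(v<262)&(Z>0)).astype(np.uint8)
n,l,st,ce=cv2.connectedComponentsWithStats(m)
yh=np.array([-.151,.989]);xh=np.array([.989,.151])
for i in range(1,n):
    if st[i,4]>15:
        w=W[l==i];q=w[:,:2]-[630,-152]
        print(st[i],w.mean(0).round(1),"gx",(q@xh).min().round(1),(q@xh).max().round(1),"gy",(q@yh).min().round(1),(q@yh).max().round(1))
h=W[200:215,622:640].reshape(-1,3);print("hinge",np.median(h,0),h[(h[:,2]>150)&(h[:,2]<175)].mean(0))
s=c["pixels"][150:270,270:530,::-1];cv2.imwrite("pics/w1c.png",cv2.resize(cv2.convertScaleAbs(s,alpha=1.6,beta=20),None,fx=3,fy=3,interpolation=2))
E
```

```text
[302 210  13  34 391] [ 628.6 -158.7  213.9] gx -12.4 9.7 gy -10.4 -2.3
[342 211  14  34 393] [ 625.1 -132.2  213.8] gx -11.8 9.8 gy 16.5 24.9
[461 214  21  32 486] [614.1 -50.4 213.2] gx -10.0 11.6 gy 99.4 108.5
[498 215  22  32 477] [610.9 -24.6 212.9] gx -9.5 11.8 gy 125.6 134.5
hinge [591.92369259 114.03716885 158.98350459] [591.93933863 114.65702135 158.38205088]
```

View pics/w1c.png

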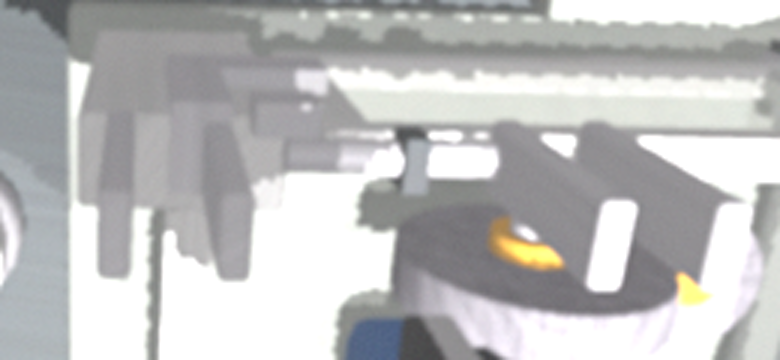

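All measurements agree: catch_grip (628.7,-150.5), gate_grip (612.5,-30.7), 120.9 mm apart, yaw correction +0.017. Descending on the post catch.

```bash
python3 -m pendant '[-0.0012,0,0.0026,0.017,0,0.008,0,0,0,0.009,0,0,0,0.009,0,0,0,0.009,0,0,0,0.009,0,0,0,0.009,0,0,0,0.009,0,0,0,0.008,0,0,0,0.006,0,0]' 0.065
python3 -m pendant '[0,0,0,0,0,0,0,0,0,0,0,0,0,0,0,0,0,0,0,0,0,0,0,0,0,0,0,0,0,0,0,0,0,0,0,0,0,0,0,0]' 0.028
```

```text
time: 3.48
tcp_pos: [628.2, -149.6, 196.0]
ee_rot: [-0.705, -0.047, 0.048, 0.706]
ft_force: [-0.2, 0.1, 0.7]
gripper_width: 65.3
time: 4.32
tcp_pos: [628.5, -149.5, 197.3]
ee_rot: [-0.705, -0.047, 0.047, 0.706]
ft_force: [0.7, 4.4, 4.3]
gripper_width: 27.9
```

```bash
python3 -m pendant '[0,0,0,0,0,0,0,0,0,0,0,0,0,0,0,0,0,0,0,0,0,0,0,0,0,0,0,0,0,0,0,0,0,0,0,0,0,0,0,0]' 0.0
```

```text
time: 5.15
tcp_pos: [628.8, -152.1, 197.6]
ee_rot: [0.707, 0.047, -0.046, -0.704]
ft_force: [5.0, -15.0, 2.5]
gripper_width: 22.0
```

```bash
python3 -m pendant '[0,0,0,0,0,0,0,0,0,0,0,0,0,0,0,0,0,0,0,0,0,-0.010,0,0,0,-0.015,0,0,0,-0.02,0,0,0,-0.02,0,0,0,-0.015,0,0]' 0.06
python3 - <<'E'
from bench import *
from h import *
c=camera("wrist");Z=c["range_z"];s=observe();print(s["tcp_pos"],s["ft_force"])
K=np.array([[c["fx"],0,c["cx"]],[0,c["fy"],c["cy"]],[0,0,1]],float)
v,u=np.mgrid[0:400,0:640]
p=cv2.undistortPoints(np.stack([u,v],-1).reshape(-1,1,2).astype(float),K,np.array([float(c["k1"]),0,0,0])).reshape(400,640,2)
T=c["camera_from_world"];P=np.concatenate([p*Z[...,None],Z[...,None]],-1)
W=(P-T[:3,3])@T[:3,:3]
m=((W[...,2]>208)&(W[...,2]<222)&(v<262)&(Z>0)).astype(np.uint8)
n,l,st,ce=cv2.connectedComponentsWithStats(m)
yh=np.array([-.134,.991]);xh=np.array([.991,.134])
for i in range(1,n):
    if st[i,4]>15:
        w=W[l==i];q=w[:,:2]-[628.7,-150.5]
        print(st[i],w.mean(0).round(1),"gx",(q@xh).min().round(1),(q@xh).max().round(1),"gy",(q@yh).min().round(1),(q@yh).max().round(1))
E
```

```text
time: 5.98
tcp_pos: [628.5, -149.5, 279.9]
ee_rot: [0.706, 0.048, -0.047, -0.705]
ft_force: [1.4, 0.1, 0.5]
gripper_width: 59.9
[ 628.97502518 -149.74553184  282.74963684] [ 0.37451687 -0.53556852  3.05549152]
[298 208  12  33 368] [ 628.6 -158.3  213.8] gx -11.3 10.7 gy -11.7 -4.0
[321 209  12  32 364] [ 626.3 -142.8  213.9] gx -11.0 10.5 gy 4.2 12.0
[453 209  19  32 453] [614.5 -50.3 213.2] gx -10.8 10.8 gy 97.9 106.5
[489 209  21  31 467] [610.6 -24.5 213.1] gx -10.8 10.3 gy 123.9 133.2
```

The post catch is home: pad spacing measures 15.9 mm (16 expected). Now to the gate handle, with -2 mm along y for the offset seen in the squeeze.

```bash
python3 -m pendant '[0,0,0.0118,0,0,0,0.0118,0,0,0,0.0118,0,0,0,0.0118,0,0,0,0.0118,0,0,0,0.0118,0,0,0,0.0118,0,0,0,0.0118,0,0,0,0.0118,0,0,0,0.0118,0]' 0.065
python3 -m pendant '[0,0.004,0,0,0,0.008,0,0,0,0.010,0,0,0,0.010,0,0,0,0.010,0,0,0,0.010,0,0,0,0.010,0,0,0,0.010,0,0,0,0.008,0,0,0,0.003,0,0]'
python3 -m pendant '[0,0,0,0,0,0,0,0,0,0,0,0,0,0,0,0,0,0,0,0,0,0,0,0,0,0,0,0,0,0,0,0,0,0,0,0,0,0,0,0]' 0.0
```

```text
time: 6.87
tcp_pos: [612.4, -31.5, 277.3]
ee_rot: [-0.705, -0.047, 0.047, 0.706]
ft_force: [0.1, 1.3, 0.2]
gripper_width: 65.0
time: 7.7
tcp_pos: [612.2, -32.7, 192.6]
ee_rot: [-0.705, -0.047, 0.048, 0.706]
ft_force: [0.3, 1.0, 0.2]
gripper_width: 65.1
time: 8.53
tcp_pos: [612.7, -31.0, 195.5]
ee_rot: [-0.705, -0.048, 0.047, 0.706]
ft_force: [-4.2, 16.0, 8.6]
gripper_width: 21.9
```

```bash
python3 -m pendant '[0,0,0.001,0,0,0,0.001,0,-0.006,0,0.0001,0.04,-0.006,0,0.0001,0.04,-0.006,0,0.0001,0.04,-0.006,0,0.0001,0.04,-0.006,0,0.0001,0.04,-0.006,0,0.0001,0.04,0,0,0,0,0,0,0,0]'
```

```text
time: 9.37
tcp_pos: [577.0, -31.1, 195.6]
ee_rot: [0.706, -0.036, 0.038, -0.706]
ft_force: [3.4, 4.3, 8.3]
gripper_width: 21.4
```

```bash
python3 -m pendant '[-0.006,0,0.0001,0.04,-0.006,0,0.0001,0.04,-0.006,0,0.0001,0.04,-0.006,0,0.0001,0.04,-0.006,0,0.0001,0.04,-0.006,0,0.0001,0.04,-0.006,0,0.0001,0.04,-0.006,0,0.0001,0.04,-0.006,0,0.0001,0.04,-0.006,0,0.0001,0.04]'
python3 - <<'E'
from bench import *
from h import *
import cv2
s=observe();print(s["tcp_pos"],s["ft_force"],s["torque"])
c=camera("scene");cv2.imwrite("pics/sc2.png",cv2.resize(c["pixels"][160:260,230:370,::-1],None,fx=5,fy=5,interpolation=2))
E
```

```text
time: 10.2
tcp_pos: [520.7, -13.1, 195.7]
ee_rot: [-0.684, 0.176, -0.179, 0.685]
ft_force: [10.2, 8.5, 7.5]
gripper_width: 21.1
[520.72148024 -13.11176584 195.65325943] [10.15553007  8.54473717  7.52490177] [ 0.19551697 -0.76787524  0.06036324]
```

View pics/sc2.png

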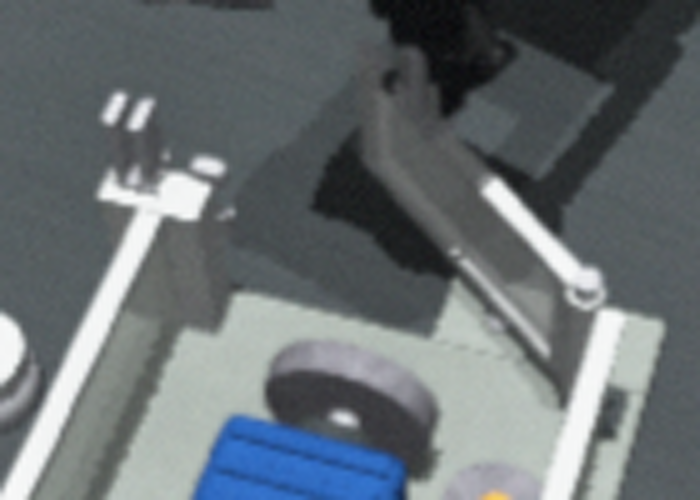

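The gate has opened about 0.64 rad (handle held near crop (400,90)) and the post catch is still closed. Continuing.

```bash
python3 -m pendant '[-0.006,0,0.0003,0.04,-0.006,0,0.0003,0.04,-0.006,0,0.0003,0.04,-0.006,0,0.0003,0.04,-0.006,0,0.0003,0.04,-0.006,0,0.0001,0.04,-0.006,0,0.0001,0.04,-0.006,0,0.0001,0.04,-0.006,0,0.0001,0.04,-0.006,0,0.0001,0.04]'
python3 -m pendant '[-0.006,0,0.0002,0.04,-0.006,0,0.0002,0.04,-0.006,0,0.0002,0.04,-0.006,0,0.0002,0.04,-0.006,0,0.0001,0.04,-0.006,0,0.0001,0.04,-0.006,0,0.0001,0.04,-0.006,0,0.0001,0.04,-0.006,0,0.0001,0.04,-0.006,0,0.0001,0.04]'
```

```text
time: 11.08
tcp_pos: [475.5, 25.9, 195.6]
ee_rot: [-0.635, 0.309, -0.311, 0.636]
ft_force: [9.5, 1.7, 7.9]
gripper_width: 21.7
time: 11.92
tcp_pos: [449.2, 79.2, 195.6]
ee_rot: [-0.561, 0.429, -0.431, 0.562]
ft_force: [13.3, -2.0, 6.2]
gripper_width: 21.5
```

```bash
python3 -m pendant '[0,0,0,0,0,0,0,0,0,0,0,0,0,0,0,0,0,0,0,0,0,0,0,0,0,0,0,0,0,0,0,0,0,0,0,0,0,0,0,0]'
python3 - <<'E'
from bench import *
from h import *
import cv2
s=observe();print(s["tcp_pos"],s["ft_force"],s["gripper_width"],s["joint_vel"].round(3))
a=camera("scene")["pixels"][140:280,210:370,::-1];b=camera("side")["pixels"][130:270,280:440,::-1]
cv2.imwrite("pics/f.png",cv2.resize(cv2.convertScaleAbs(np.hstack([a,b]),alpha=1.4,beta=10),(800,350),interpolation=2))
E
```

```text
time: 12.75
tcp_pos: [449.3, 78.9, 195.6]
ee_rot: [-0.561, 0.428, -0.431, 0.562]
ft_force: [10.4, -2.1, 7.3]
gripper_width: 21.6
[449.31853854  78.91533111 195.55846705] [10.44489273 -2.07575294  7.27604402] 21.647467179107135 [-0.002 -0.    -0.    -0.    -0.    -0.001]
```

View pics/f.png

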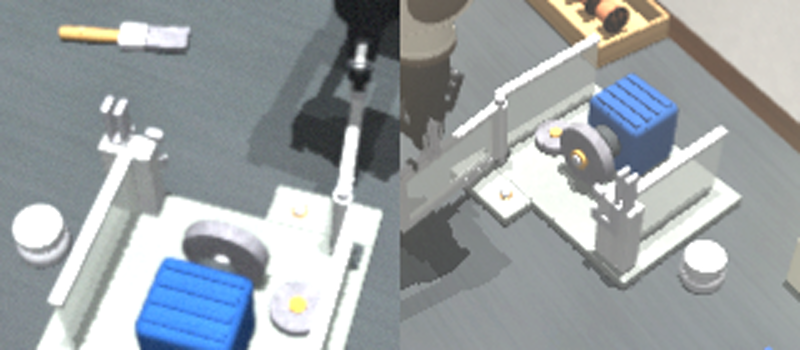

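The gate is wide open: it points back toward the robot and sits almost in line with the guard's right wall, from its hinge at (343,197) to the handle near (358,65). The post catch at (115,110) is still squeezed, and the tin, brush and felt wheel look untouched. Handing in.

```bash
python3 -c "
from bench import *
print(hand_in())"
```

```text
the job is handed in; nothing more can be done
None
```

I squeezed the post catch home and let go of it. I then squeezed the gate handle, swung the gate past its detent to wide open, and handed the job in at about 13 s while still holding it.

**Last checks**
- **Post catch:** pad spacing measured 15.9 mm after release (16 mm means home), and it still looked closed in the final picture.
- **Gate angle:** about 1.44 rad (83°), worked out from the tool position and my estimate of the hinge position. The pictures agree that it is wide open.
- **Holding still:** joint speeds were about zero, the wrist force was about 13 N, and the highest reading at the end of any move was about 19 N.
- **Other things:** the tin, wire brush and felt wheel looked untouched in the last close-up. The spanner, spray, bin and notebook were outside it and I did not check them again, but the arm never went near them.

**What disagreed**
- **Finger opening:** it read about 21.5–22 mm in both squeezes, where 24 mm (post) and 23 mm (handle) were expected. I took this as a gauge offset, since the camera confirmed the post catch was home. The handle squeeze has no camera measurement, but its bolt must have cleared for the gate to open.
- **Grip centring:** the arm shifted 2–3 mm when it closed on the post and about 1.5 mm on the handle. That put about 15 N sideways on the wrist, and on the gate I eased it off during the swing.

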